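Anchor the spring force gauge, unlock it and hold it at five newtons

ROBOT

A 6-joint arm with a two-finger parallel gripper is mounted at the origin on the work surface; the furniture and walls round the work are solid. World frame = base frame: x ahead of the robot, y to its left, z up, the work surface at z = 0. Lengths are in m, angles in rad, forces in N, time in s.
With the tool pointing down it reaches from about 0.325 to 0.85 m from the base axis. Payload 15.5 kg.
Tool frame: the origin (TCP) lies midway between the tips of the shut fingers; the grasp point (between the pads) lies 19 mm behind it; y points along the fingers, x is the direction in which the jaws open and shut, and the axes are right-handed (so a half turn about y gives the same grasp; the last joint's range is limited). The gripper opens to 91 mm and grips with 3 to 60 N. Pads are 32 mm wide; open, the fingers measure 118 mm over their backs; the gripper's body (76 mm by 178 mm) begins 60 mm behind the grasp point.
Start: joints at [-1.298, 0.494, 1.345, -0, 1.302, -0.096], TCP at [0.225, -0.583, 0.214] pointing down, gripper open.
Joint ranges: [-2.91, 2.91], [-0.82, 2.16], [0.22, 2.67], [-1.22, 4.37], [0.12, 2.79], [-3.08, 3.08]. Speed limits (rad/s): [1.89, 1.89, 2.57, 3.01, 3.01, 3.01].

INTERFACE

Orientations are given as a unit quaternion [x, y, z, w].
In Python, from workcell import sense, grab_frame, camera_params, hand_in gives the robot as it stands. The module is installed in compiled form; this text tells all that it offers.
- The arm moves only by the shell command python3 -m handwheel 'ROWS'. ROWS is JSON, a list of rows, each an object with "dr": the turn, a rotation vector about the tool's x, y, z in rad, a list of three; "linear": the shift along the tool's x, y, z in mm, a list of three; "grip": the finger opening in mm, from 0 to 91.2. A call has 1 to 12 rows; each row is the pose to reach, as a shift and turn from the pose commanded when the call began, along the tool's axes at that moment; what a row does not reach only later rows make up. A row lasts 1/12 s, in which the tool goes at most 41.7 mm and 7.16 degrees, less where a joint would pass 70% of its speed; a pose out of reach is approached as far as the arm can. A call with a gripper value outside its range is refused whole. The fingers move at their own pace and stop on an object; the grip force is fixed at half the most. Time passes only in rows, so rows that repeat a pose let the fingers close. It gives the time, the measured TCP pose, the force and the opening at its end, in the units of the state.
- sense(): the state, without advancing time (a new reading comes with each control period).
- grab_frame(name): name is "side" or "top" or "wrist"; returns the picture (400x640x3 uint8, red, green, blue); there is no depth.
- camera_params(name): a dict with "K" (3x3 intrinsics, pixels), "k1" (the pictures are not rectified: a ray, as slopes to the right and down, at radius r is drawn at 1 + k1 r^2 times it, then the intrinsics apply), "rvec" (rotation vector, rad) and "tvec" (3), from world to camera coordinates, as OpenCV has them. Camera axes: x right, y down, z forward; pixel columns grow to the right and rows downward; lengths in m; the calibration is good to about 2 mm. A picture is of the moment at which its call begins: read the wrist's pose just before it. camera_params takes no time and is no camera call; for the wrist camera it gives the pose at the moment of the call.
- hand_in(): hands the job in, once; it reports no verdict.
The state is a dict: "time_s": time; "joint_positions": joint angles; "joint_velocities": joint speeds; "tau": joint torques, N m; "eef_pos": TCP position; "tcp_rot": TCP orientation; "force": force on the tool from outside, world axes, zero at the start; "torque": the same for the moment, N m; "finger_gap": opening from 0.0 (shut) to 1.0 (fully open).
Only numpy, scipy, OpenCV 4.12 (cv2) and the standard library are available. Lean on these libraries where they do the work, as an engineer would, in place of code of your own. Each camera call takes 0.05 s, during which the arm holds its last target.

TASK

Set up the spring force gauge for a reading: take the long anchor pin from the wooden block and drop it, point down, fully home through the eye of the rider into the hole of the rail, so that the gauge cannot run along the rail. Then push the gauge's lock stud fully in to free the sleeve, take the pull handle and draw the graduated sleeve out until its broad ring, the 5 N mark, stands at the mouth of the barrel, and finish while still holding it there, steady, with the pin and the stud left in. Leave the two short pins, the jar, the covered dish and the dropper bottle where they are.

Things in the scene. Friction and masses are not known exactly. Their poses are not given: they have to be found in the camera images.
- rail: aluminium rail fixed to the bench, 360x66x22 mm. Origin: centre of its underside; x = long axis and pull direction (roughly the robot's right, world -y, give or take 0.2 rad), z up. A grey rider plate (200x58x12 mm, top 34 mm up) on it carries the gauge: a level dark grey barrel 32 mm thick over rail x = -89 to +45 mm, axis 56 mm above the bench, its clamps reaching 75 mm
- rail_hole (a point): centre of the mouth of the hole in the rail's top face, 22 mm above the bench, at rail x = -135 mm; the hole is 11.5 mm wide, 20 mm deep, vertical. It lies straight under the rider's eye
- rider_eye (a point): upper mouth of the eye, a 11.5 mm through hole in the rider's tail (12 mm thick), 34 mm above the bench; in line with the rail's hole while the rider is at its tail stop, as at the start. The barrel begins 46 mm ahead of it, the tail stop (45 mm high) 31 mm behind; both sides (rail y) are clear, so have the fingers at the rail's sides
- rider (a joint): slide of the rider, with the gauge, along the rail's +x: 0 m at its tail stop (start), up to 0.08 m; it drags with 1.5 N, so an unpinned rider runs along when the gauge is pulled
- anchor_pin: long anchor pin, steel, 78 mm, about 50 g: shank 10 mm thick, 30 mm long, tapered point; collar 19 mm across, 4 mm thick; above it a straight round grip 14 mm thick. Origin on the axis at the collar's underside, z towards the grip, which spans z = 4 to 48 mm. Starts upright in one of the block's holes, origin 42 mm above the bench. Fully home the collar lies on the rider, origin 34 mm up
- anchor_pin_tip (a point): the lower end of the anchor pin's point, 30 mm under the pin's origin. Fully home, it is 18 mm below the mouth of the rail's hole
- short_pin_1: a short pin, 45.5 mm long, same collar, but a 16 mm shank and a ball head 19 mm across, its top 29.5 mm above the collar's underside; too short to reach the rail. Origin at the underside of the collar. Stays in the block
- short_pin_2: the other short pin, exactly like short_pin_1. Stays in the block
- pin_block: wooden block, fixed, 52x160x42 mm (x, y, z), origin at the centre of its underside; three holes along its y axis, at y = -52, 0 and +52 mm, each 11.5 mm wide and 36 mm deep, hold the three pins in any order
- lock (a joint): travel of the gauge's lock stud into its housing: 0 m = out, sleeve locked; 0.005 m = fully in, sleeve free (free beyond 0.0042). It yields to 2.5 N straight down and stays where it is left
- lock_top (a point): centre of the flat top of the lock stud, a steel disc 20 mm across on a round black housing 28 mm across on top of the barrel, at rail x = -20 mm. Stud out: 84 mm above the bench, 8 mm proud of the housing; fully in: 79 mm
- sleeve (a joint): how far the white sleeve is drawn out of the barrel along the rail's +x: 0 m at the start (locked), at most 0.085 m. A spring draws it back with 100 N per m (5 N at 0.05 m), so it goes back when let go. A thin black ring every 10 mm marks each newton (one at the mouth at the start); the fifth after it is broad (3.6 mm) and stands at the mouth at 0.050 m
- mark5 (a point): centre of the broad ring, on the sleeve's axis; 50 mm inside the mouth at the start, hidden in the barrel
- mouth (a point): centre of the barrel's mouth, the open front face of its black end collar, on the gauge axis, 56 mm above the bench, at rail x = +45 mm
- pull_handle: upright steel stirrup (62 mm wide, reaching 110 mm above the bench) at the sleeve's front end, rigidly fixed to the sleeve, at rail x = +93 mm when the sleeve is in. Origin at bench height under its plane, axes like the rail's
- handle_bar (a point): centre of the stirrup's black cross bar, 13 mm thick, 50 mm long along the rail's y, 104 mm above the bench; grip it from above with the fingers before and behind it (along the rail's x). Under it the stirrup is open down to the gauge axis; 48 mm lie between the bar's centre and the mouth when the sleeve is in
- jar_t01: bystander: specimen jar with screw lid, 73 mm across, 123 mm high, origin at the centre of its underside
- petri_1: bystander: flat round covered dish, 65 mm across, 14 mm high, origin at the centre of its underside
- dropper_1: bystander: dropper bottle, 34 mm across, 78 mm high, origin at the centre of its underside
There are look-alikes about, which are no part of the job. What is shaped like the anchor_pin but purple is not meant.

How it is judged:
On the way, in this order (a step that is already met when the one before it is completed fails the run):
1. the anchor pin is fully home through the eye in the rail's hole, while the sleeve is still locked and in (z of anchor_pin_tip in the frame of rail_hole below -0.0145 m and horizontal distance between anchor_pin_tip and rail_hole below 0.006 m and angle between anchor_pin's own z axis and vertical below 0.15 rad and value of joint lock below 0.0035 m and value of joint sleeve below 0.01 m), for 0.2 s.
2. the lock stud is pushed in and the sleeve is free (value of joint lock above 0.0042 m), for 0.1 s.
At the end, for the whole second after the job is handed in: Fingers hold the pull handle (2 N or more); sleeve still, broad ring within 5 mm (half a division) of the mouth; lock stud in; rider within 6 mm of its tail stop; anchor pin untouched and upright (0.2 rad) in the eye and the rail's hole, its tip at least 13 mm below the rail's top (value of joint sleeve between 0.045 and 0.055 m and velocity of joint sleeve between -0.01 and 0.01 m/s and contact force between the fingers and pull_handle above 2 N and value of joint lock above 0.0042 m and value of joint rider below 0.006 m and z of anchor_pin_tip in the frame of rail_hole below -0.013 m and horizontal distance between anchor_pin_tip and rail_hole below 0.006 m and angle between anchor_pin's own z axis and vertical below 0.2 rad and contact force between the arm and anchor_pin below 0.1 N); the arm keeps its last pose, push and grip.
It fails at once if a short pin is lifted or disturbed by more than 15 mm (distance of any of short_pin_1, short_pin_2 from where it was at the start of the episode above 0.015 m).
It fails at once if the jar, the dish or the dropper bottle is moved by more than 30 mm (distance of any of jar_t01, petri_1, dropper_1 from where it was at the start of the episode above 0.03 m).
It also fails if it takes over 59 s, if anything falls off the work surface, if the arm or the gripper's body presses on something with over 40 N, if the wrist force passes 120 N, or if a joint passes its speed limit or range.

## Working session

There is one attempt and no reset: what is moved stays moved. The work goes in short steps, Python scripts to look and compute and a shell command to move; the robot and the scene stay as the last step left them, time stands still between calls to the robot, and variables do not carry over. Pictures are saved under pics/ and viewed, and the job is handed in when it is done.

```bash
mkdir -p pics; ls
python3 - <<'E'
from workcell import *
import cv2
s=sense(); print(s)
for n in("side","top","wrist"):
    p=camera_params(n); print(n,p)
    f=grab_frame(n); cv2.imwrite(f"pics/{n}0.png",f[:,:,::-1])
E
```

```text
pics
{'time_s': 0.0, 'joint_positions': array([-1.29744629e+00,  4.94172604e-01,  1.34611530e+00, -4.02979317e-06,
        1.30252735e+00, -9.54846433e-02]), 'joint_velocities': array([ 0.00045353, -0.00058369, -0.00037642,  0.00065874,  0.00191418,
       -0.00030312]), 'tau': array([ 4.31586595e-03, -8.78808045e+01, -3.81853867e+01,  7.11053051e-02,
        5.33135387e-02, -1.01831931e-04]), 'eef_pos': array([ 0.2252377 , -0.58259462,  0.21335022]), 'tcp_rot': array([-0.58293239,  0.40016682, -0.39950188,  0.58348487]), 'force': array([0.04408857, 0.32551118, 0.58634568]), 'torque': array([ 0.00277867, -0.07394845,  0.02467165]), 'finger_gap': 0.9970290172047256}
side {'K': array([[447.05066235,   0.        , 327.94156659],
       [  0.        , 447.05066235, 197.60023664],
       [  0.        ,   0.        ,   1.        ]]), 'k1': -0.05477000703463537, 'rvec': array([ 0.63852418, -2.39667526,  1.44386961]), 'tvec': array([0.43358948, 0.16723087, 0.92033402])}
top {'K': array([[384.47481437,   0.        , 319.66715377],
       [  0.        , 384.47481437, 191.97047105],
       [  0.        ,   0.        ,   1.        ]]), 'k1': -0.0365957179978098, 'rvec': array([ 2.16406421, -2.12689923,  0.14331497]), 'tvec': array([0.00478662, 0.501533  , 0.96041373])}
wrist {'K': array([[336.51155797,   0.        , 320.45640499],
       [  0.        , 336.51155797, 196.4979592 ],
       [  0.        ,   0.        ,   1.        ]]), 'k1': -0.051655848517406386, 'rvec': array([-2.40749404,  1.64984329,  0.21898783]), 'tvec': array([-0.62436618, -0.02895751,  0.3907351 ])}
```

View pics/side0.png

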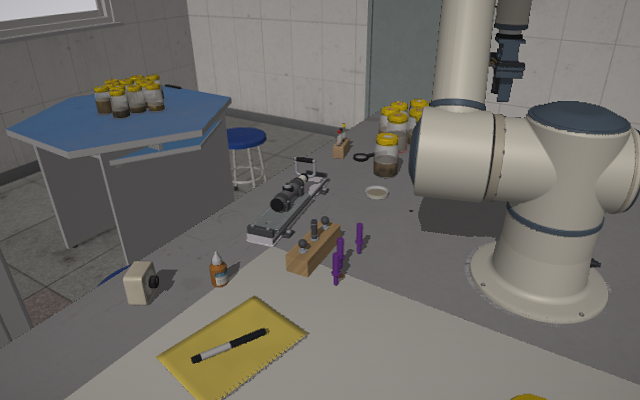

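View pics/top0.png

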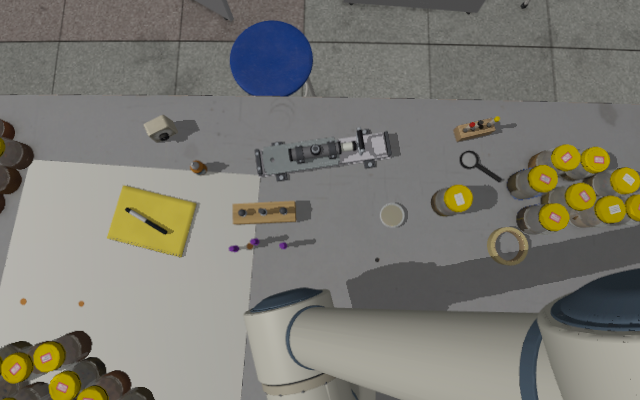

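View pics/wrist0.png

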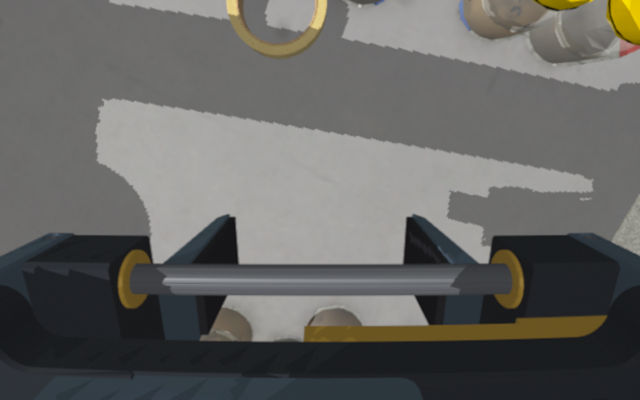

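The top view shows the rail at about (320,150), the block at (264,212), dish (392,215), jar (455,200), dropper (197,168) and the purple decoys at about (233-283,245). I'll enlarge the key parts.

```bash
cat > h.py <<'E'
import numpy as np, cv2
from workcell import *
from scipy.spatial.transform import Rotation as R
def ray(p,uv):
    K=p["K"]; uv=np.atleast_2d(np.array(uv,float))
    q=cv2.undistortPoints(uv.reshape(-1,1,2),K,np.array([p["k1"],0,0,0])).reshape(-1,2)
    Rm=cv2.Rodrigues(p["rvec"])[0]; c=-Rm.T@p["tvec"]
    d=np.c_[q,np.ones(len(q))]@Rm
    return c,d
def onplane(p,uv,z):
    c,d=ray(p,uv); return c+d*((z-c[2])/d[:,2])[:,None]
def proj(p,X):
    return cv2.projectPoints(np.atleast_2d(np.array(X,float)),p["rvec"],p["tvec"],p["K"],np.array([p["k1"],0,0,0,0]))[0].reshape(-1,2)
def tri(p1,u1,p2,u2):
    c1,d1=ray(p1,u1);c2,d2=ray(p2,u2)
    A=np.c_[d1[0],-d2[0]]; t=np.linalg.lstsq(A,c2-c1,rcond=None)[0]
    a=c1+t[0]*d1[0]; b=c2+t[1]*d2[0]
    return (a+b)/2, np.linalg.norm(a-b)
E
python3 - <<'E'
import cv2
t=cv2.imread('pics/top0.png'); c=t[115:265,220:400]; cv2.imwrite('pics/top0z.png',cv2.resize(c,None,fx=4,fy=4,interpolation=cv2.INTER_CUBIC))
t=cv2.imread('pics/side0.png'); c=t[140:290,205:405]; cv2.imwrite('pics/side0z.png',cv2.resize(c,None,fx=4,fy=4,interpolation=cv2.INTER_CUBIC))
E
```

```text
(no output)
```

View pics/top0z.png

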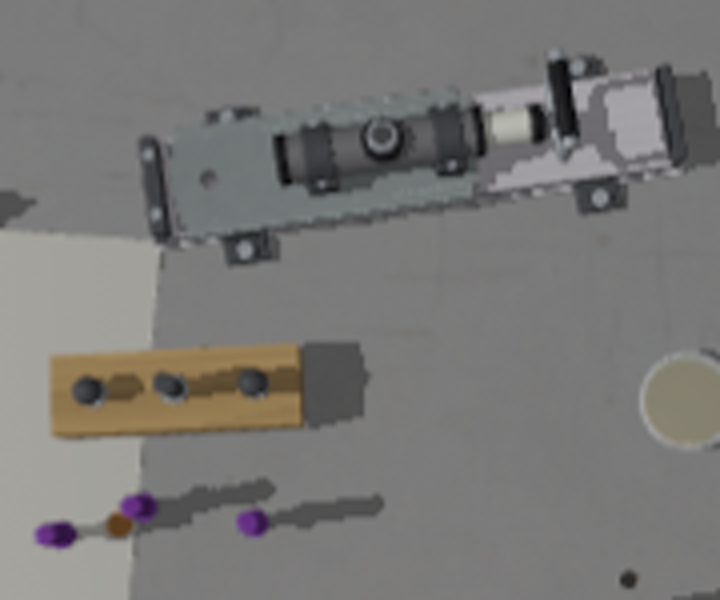

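View pics/side0z.png

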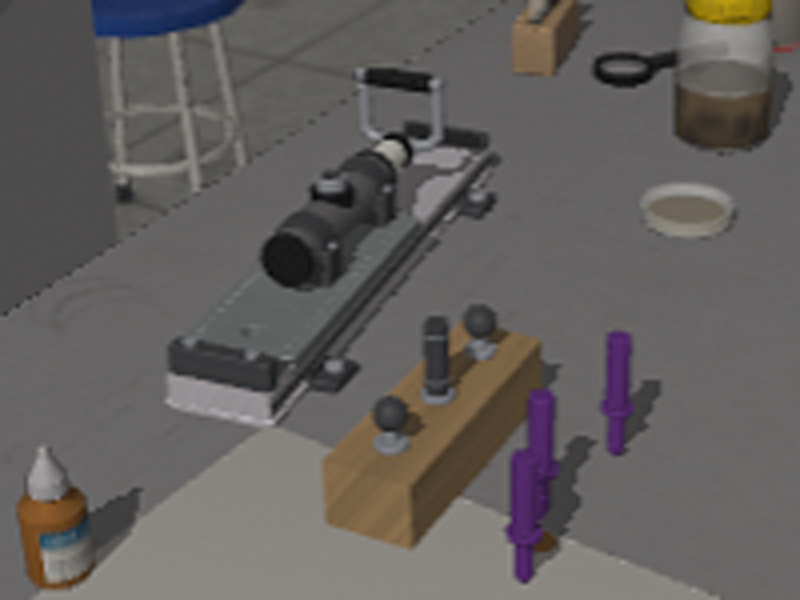

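Run:
```python
from h import *
pt=camera_params("top");ps=camera_params("side")
T=lambda U,V:(220+(U+.5)/4-.5,115+(V+.5)/4-.5)
S=lambda U,V:(205+(U+.5)/4-.5,140+(V+.5)/4-.5)
np.set_printoptions(precision=4,suppress=True)
print("cams",ray(pt,(0,0))[0],ray(ps,(0,0))[0])
print("eye",onplane(pt,T(208,179),.034), onplane(ps,S(247,331),.034))
print("lock",onplane(pt,T(381,135),.084),onplane(ps,S(331,183),.084))
print("bar ends",onplane(pt,[T(558,66),T(568,138)],.104), onplane(ps,[S(364,74),S(436,84)],.104))
print("collar top side",onplane(ps,S(438,394),.044))
print("grip top",tri(pt,T(166,383),ps,S(436,322)), onplane(pt,T(166,383),.09),onplane(ps,S(436,322),.09))
print("balls tri",[tri(pt,T(*a),ps,S(*b)) for a,b in(((88,391),(390,414)),((253,382),(480,321)))])
print("block corners",onplane(pt,[T(52,356),T(300,346),T(302,428),T(54,437)],.042))
print("block side",onplane(ps,[S(325,462),S(412,488),S(541,345),S(455,330)],.042))
print("barrel clamps rail side axis: mouth",onplane(pt,T(480,131),.056),"rear",onplane(pt,T(280,159),.056))
print("purple",onplane(pt,[T(55,534),T(140,507),T(253,522)],.078))
print("dish,jar,drop",onplane(pt,T(688,401),.014),onplane(pt,(455,200),.12),onplane(pt,(197,168),.07))
```

```text
cams [0.3623 0.0055 1.0211] [0.0055 0.853  0.579 ]
eye [[0.5859 0.1413 0.034 ]] [[0.5883 0.1398 0.034 ]]
lock [[0.6045 0.027  0.084 ]] [[0.598  0.0341 0.084 ]]
bar ends [[ 0.6448 -0.0817  0.104 ]
 [ 0.5993 -0.0879  0.104 ]] [[ 0.6506 -0.0836  0.104 ]
 [ 0.5984 -0.093   0.104 ]]
collar top side [[0.4459 0.1551 0.044 ]]
grip top (array([0.4461, 0.1548, 0.0896]), np.float64(0.0002090015100463837)) [[0.446  0.1547 0.09  ]] [[0.4459 0.1554 0.09  ]]
balls tri [(array([0.4425, 0.2078, 0.0625]), np.float64(0.0002587259428270423)), (array([0.4495, 0.1042, 0.0633]), np.float64(0.001163927648217092))]
block corners [[0.4664 0.2365 0.042 ]
 [0.4756 0.0772 0.042 ]
 [0.4231 0.0745 0.042 ]
 [0.4145 0.2327 0.042 ]]
block side [[0.4646 0.2365 0.042 ]
 [0.4133 0.2334 0.042 ]
 [0.423  0.0792 0.042 ]
 [0.4747 0.0893 0.042 ]]
barrel clamps rail side axis: mouth [[ 0.6154 -0.0361  0.056 ]] rear [[0.5948 0.0923 0.056 ]]
purple [[0.3536 0.2209 0.078 ]
 [0.371  0.1696 0.078 ]
 [0.3632 0.1003 0.078 ]]
dish,jar,drop [[ 0.4469 -0.1762  0.014 ]] [[ 0.4757 -0.3077  0.12  ]] [[0.5526 0.3252 0.07  ]]
```

```bash
cat >> h.py <<'E'
np.set_printoptions(precision=4,suppress=True)
TH=0.158
def goal(pos,ang=TH,flip=1):
    """tool: y down, x (jaw) along (cos ang, sin ang) *flip; print shift(mm) and rotvec in present tool axes"""
    s=sense(); Rc=R.from_quat(s["tcp_rot"])
    x=flip*np.array([np.cos(ang),np.sin(ang),0]); y=np.array([0,0,-1.]); z=np.cross(x,y)
    Rg=R.from_matrix(np.c_[x,y,z])
    print("t",s["time_s"],"tcp",s["eef_pos"],"gap",s["finger_gap"],"F",s["force"])
    print("lin",1000*Rc.inv().apply(np.array(pos)-s["eef_pos"]),"dr",(Rc.inv()*Rg).as_rotvec())
E
python3 - <<'E'
from h import *
s=sense(); print(R.from_quat(s["tcp_rot"]).as_matrix())
goal([0.446,0.155,0.20]); goal([0.446,0.155,0.20],flip=-1)
E
```

```text
[[ 0.3605 -0.0003  0.9327]
 [-0.9327  0.0009  0.3605]
 [-0.0009 -1.      0.0001]]
t 0.15 tcp [ 0.2252 -0.5827  0.2135] gap 0.9952855135791291 F [-0.0529 -0.555   0.1487]
lin [-608.4858   14.0837  471.8728] dr [-0.0007 -1.36   -0.0007]
t 0.15 tcp [ 0.2252 -0.5827  0.2135] gap 0.9952855135791291 F [-0.0529 -0.555   0.1487]
lin [-608.4858   14.0837  471.8728] dr [ 0.0008  1.7816 -0.0008]
```

```bash
python3 -m handwheel '[{"dr":[0,-0.8,0],"linear":[-276,0,348],"grip":60},{"dr":[0,-0.8,0],"linear":[-276,0,348],"grip":60},{"dr":[0,-0.8,0],"linear":[-276,0,348],"grip":60},{"dr":[0,-0.8,0],"linear":[-276,0,348],"grip":60},{"dr":[0,-0.8,0],"linear":[-276,0,348],"grip":60},{"dr":[0,-0.8,0],"linear":[-276,0,348],"grip":60},{"dr":[0,-0.8,0],"linear":[-276,0,348],"grip":60},{"dr":[0,-0.8,0],"linear":[-276,0,348],"grip":60},{"dr":[0,-0.8,0],"linear":[-276,0,348],"grip":60},{"dr":[0,-0.8,0],"linear":[-276,0,348],"grip":60},{"dr":[0,-0.8,0],"linear":[-276,0,348],"grip":60},{"dr":[0,-0.8,0],"linear":[-276,0,348],"grip":60}]'
python3 -c "
from h import *
goal([0.446,0.155,0.18])"
```

```text
time_s: 1.15
eef_pos: [0.4522, -0.196, 0.2139]
tcp_rot: [-0.693, 0.14, -0.14, 0.694]
force: [-0.2, 0.3, -0.3]
finger_gap: 0.656
t 1.15 tcp [ 0.4522 -0.196   0.2139] gap 0.6559138157839544 F [-0.1884  0.286  -0.3419]
lin [-141.8275   34.2712  321.0735] dr [-0.0012 -0.5564  0.0003]
```

```bash
python3 -m handwheel '[{"dr":[0,-0.556,0],"linear":[-142,34,321],"grip":60},{"dr":[0,-0.556,0],"linear":[-142,34,321],"grip":60},{"dr":[0,-0.556,0],"linear":[-142,34,321],"grip":60},{"dr":[0,-0.556,0],"linear":[-142,34,321],"grip":60},{"dr":[0,-0.556,0],"linear":[-142,34,321],"grip":60},{"dr":[0,-0.556,0],"linear":[-142,34,321],"grip":60},{"dr":[0,-0.556,0],"linear":[-142,34,321],"grip":60},{"dr":[0,-0.556,0],"linear":[-142,34,321],"grip":60},{"dr":[0,-0.556,0],"linear":[-142,34,321],"grip":60},{"dr":[0,-0.556,0],"linear":[-142,34,321],"grip":60},{"dr":[0,-0.556,0],"linear":[-142,34,321],"grip":60},{"dr":[0,-0.556,0],"linear":[-142,34,321],"grip":60}]'
python3 -c "
from h import *
goal([0.446,0.155,0.051])
p=camera_params('wrist')
cv2.imwrite('pics/w1.png',grab_frame('wrist')[:,:,::-1])
print(proj(p,[[.446,.155,.09],[.587,.1406,.034],[.446,.155,.046]]))
print(onplane(p,[[320,196]],.03), ray(p,(0,0))[0])
"
```

```text
time_s: 2.15
eef_pos: [0.4453, 0.1502, 0.1799]
tcp_rot: [0.705, 0.054, -0.055, -0.705]
force: [0.6, -0.3, 0.7]
finger_gap: 0.658
t 2.15 tcp [0.4453 0.1502 0.1799] gap 0.6576014222676846 F [ 0.6305 -0.2816  0.7061]
lin [  1.4414 128.8636   4.6639] dr [ 0.0003 -0.0039 -0.0003]
[[321.7585 194.7587]
 [459.0533 215.3927]
 [321.6146 182.7201]]
[[0.4471 0.138  0.03  ]] [0.4347 0.2223 0.3504]
```

View pics/w1.png

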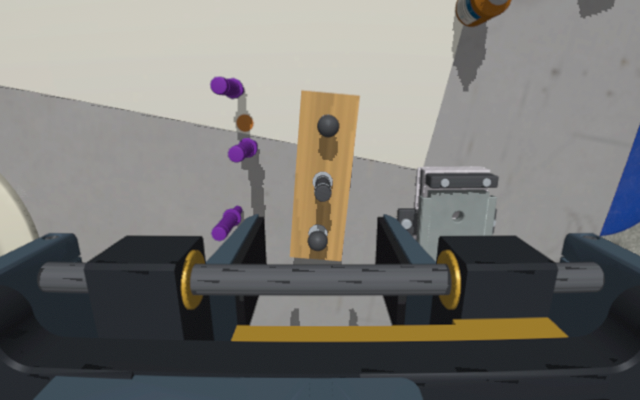

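The pin's grip top is at (323,193) and the eye at (458,215), both within 2 px of the prediction. I'll descend and grasp.

```bash
python3 -m handwheel '[{"dr":[0,0,0],"linear":[2,0,5],"grip":60},{"dr":[0,0,0],"linear":[2,35,5],"grip":60},{"dr":[0,0,0],"linear":[2,70,5],"grip":60},{"dr":[0,0,0],"linear":[2,100,5],"grip":60},{"dr":[0,0,0],"linear":[2,120,5],"grip":60},{"dr":[0,0,0],"linear":[2,129,5],"grip":60},{"dr":[0,0,0],"linear":[2,129,5],"grip":60},{"dr":[0,0,0],"linear":[2,129,5],"grip":60}]'
python3 -c "
from h import *
goal([0.446,0.155,0.051])
p=camera_params('wrist')
cv2.imwrite('pics/w2.png',grab_frame('wrist')[:,:,::-1])
"
```

```text
time_s: 2.87
eef_pos: [0.4469, 0.1559, 0.0514]
tcp_rot: [-0.705, -0.054, 0.054, 0.705]
force: [0.9, 0.1, 0.4]
finger_gap: 0.653
t 2.8667 tcp [0.4469 0.1559 0.0514] gap 0.6532445029057944 F [0.8953 0.1204 0.422 ]
lin [-1.0507  0.3865 -0.7234] dr [-0.     -0.0048 -0.    ]
```

View pics/w2.png

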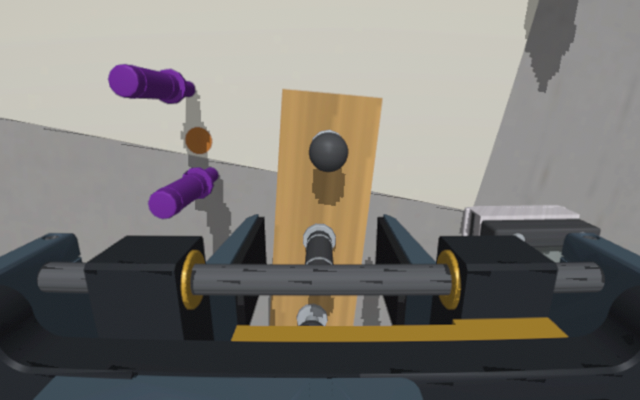

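The pin stands centred between the fingers, at column 319 with the fingers at 265 and 380. Closing now.

```bash
python3 -m handwheel '[{"dr":[0,0,0],"linear":[0,0,0],"grip":0},{"dr":[0,0,0],"linear":[0,0,0],"grip":0},{"dr":[0,0,0],"linear":[0,0,0],"grip":0},{"dr":[0,0,0],"linear":[0,0,0],"grip":0},{"dr":[0,0,0],"linear":[0,0,0],"grip":0},{"dr":[0,0,0],"linear":[0,0,0],"grip":0},{"dr":[0,0,0],"linear":[0,0,0],"grip":0},{"dr":[0,0,0],"linear":[0,0,0],"grip":0}]'
```

```text
time_s: 3.58
eef_pos: [0.4465, 0.1561, 0.0509]
tcp_rot: [0.705, 0.054, -0.054, -0.705]
force: [0.3, 0.3, 1.6]
finger_gap: 0.141
```

```bash
python3 -m handwheel '[{"dr":[0,0,0],"linear":[0,-15,0],"grip":0},{"dr":[0,0,0],"linear":[0,-35,0],"grip":0},{"dr":[0,0,0],"linear":[0,-65,0],"grip":0},{"dr":[0,0,0],"linear":[0,-85,0],"grip":0},{"dr":[0,0,0],"linear":[0,-85,0],"grip":0}]'
python3 -c "
from h import *
goal([0.587,0.1406,0.12])
for n in ('side','top'): cv2.imwrite('pics/%s3.png'%n,cv2.resize(grab_frame(n)[140:290,205:405],None,fx=4,fy=4,interpolation=cv2.INTER_CUBIC)[:,:,::-1] if n=='side' else cv2.resize(grab_frame(n)[115:265,220:400],None,fx=4,fy=4,interpolation=cv2.INTER_CUBIC)[:,:,::-1])
"
```

```text
time_s: 4.0
eef_pos: [0.4483, 0.1566, 0.1392]
tcp_rot: [-0.705, -0.056, 0.053, 0.705]
force: [1.1, -0.7, 0.0]
finger_gap: 0.145
t 4.0 tcp [0.4483 0.1566 0.1392] gap 0.1450024074346549 F [ 1.0665 -0.7013  0.0497]
lin [134.4996  19.9086 -37.0799] dr [-0.0003 -0.0039  0.0052]
```

View pics/side3.png

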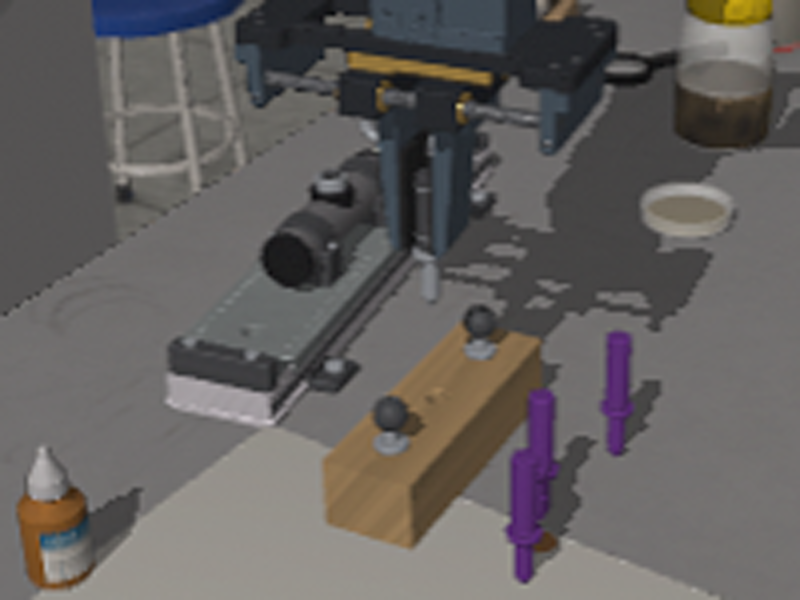

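View pics/top3.png

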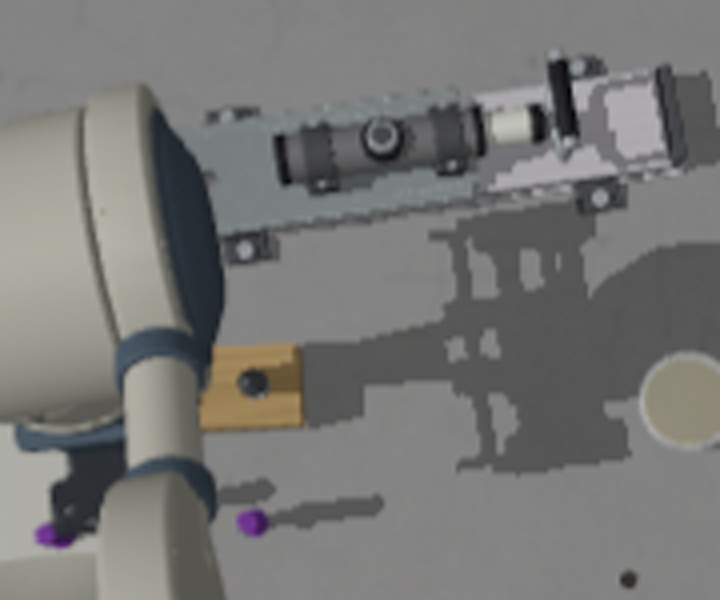

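```bash
python3 -m handwheel '[{"dr":[0,0,0],"linear":[34,5,-9],"grip":0},{"dr":[0,0,0],"linear":[68,10,-18],"grip":0},{"dr":[0,0,0],"linear":[101,15,-27],"grip":0},{"dr":[0,0,0],"linear":[125,20,-34],"grip":0},{"dr":[0,0,0],"linear":[135,25,-37],"grip":0},{"dr":[0,0,0],"linear":[135,40,-37],"grip":0},{"dr":[0,0,0],"linear":[135,40,-37],"grip":0},{"dr":[0,0,0],"linear":[135,40,-37],"grip":0}]'
python3 -c "
from h import *
goal([0.587,0.1406,0.043])
p=camera_params('side');f=grab_frame('side')
print(R.from_quat(sense()['tcp_rot']).as_matrix())
cv2.imwrite('pics/s4.png',cv2.resize(f[180:260,230:330],None,fx=8,fy=8,interpolation=cv2.INTER_CUBIC)[:,:,::-1])
cv2.imwrite('pics/w4.png',grab_frame('wrist')[:,:,::-1])
"
```

```text
time_s: 4.77
eef_pos: [0.5838, 0.1402, 0.0944]
tcp_rot: [0.705, 0.053, -0.056, -0.705]
force: [0.5, -0.3, 0.3]
finger_gap: 0.153
t 4.7667 tcp [0.5838 0.1402 0.0944] gap 0.15273153491350716 F [ 0.5123 -0.335   0.3208]
lin [ 3.3936 51.3519 -0.066 ] dr [-0.0001 -0.004  -0.0039]
[[ 0.9881 -0.0023 -0.1535]
 [ 0.1535 -0.0003  0.9881]
 [-0.0023 -1.      0.0001]]
```

View pics/s4.png

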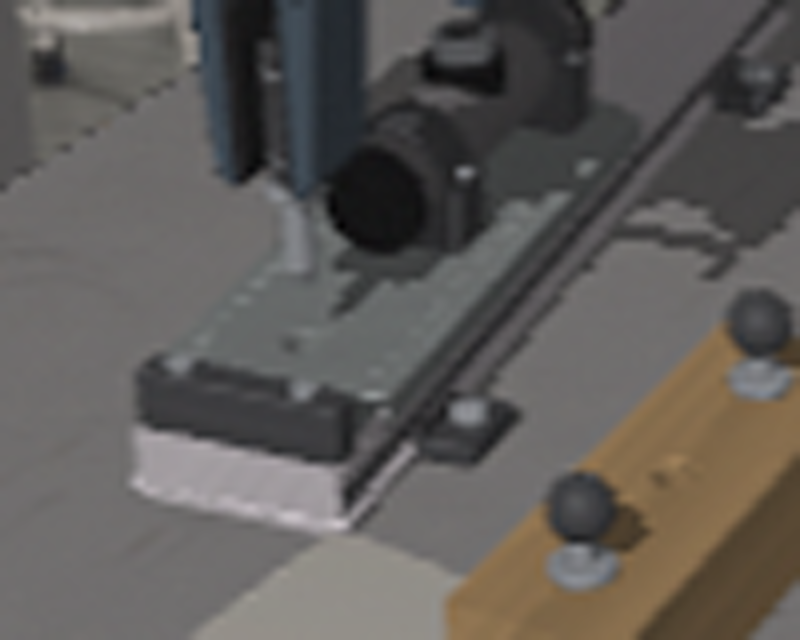

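View pics/w4.png

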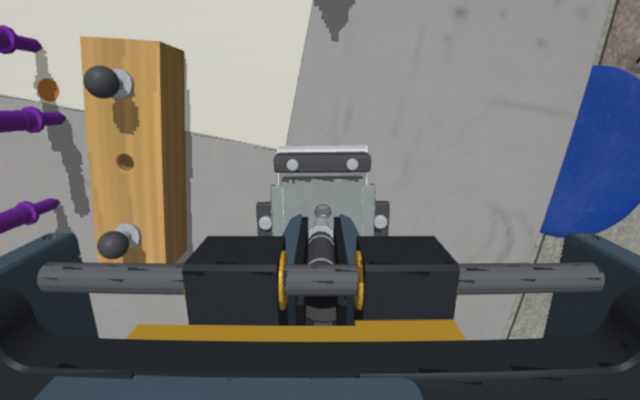

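```bash
python3 -c "
from h import *
ps=camera_params('side')
S=lambda U,V:(230+(U+.5)/8-.5,180+(V+.5)/8-.5)
print('tip',onplane(ps,[S(299,270),S(299,276)],.0554))
print('tip vert plane', )
print('eye',onplane(ps,[S(291,344)],.034))
w=camera_params('wrist')
print('eye w',onplane(w,[[322.5,211]],.034)); print(proj(w,[.587,.1406,.034]))
# pin axis pixels predicted at TCP xy
t=sense()['eef_pos']; print(proj(ps,[[t[0],t[1],.0554],[t[0],t[1],.080]])-[230,180]); 
"
```

```text
tip [[0.5894 0.1337 0.0554]
 [0.5872 0.1366 0.0554]]
tip vert plane
eye [[0.5886 0.141  0.034 ]]
eye w [[0.5866 0.1405 0.034 ]]
[[323.0064 210.945 ]]
[[36.7697 35.0236]
 [36.0434 25.8298]]
```

```bash
python3 -c "
from h import *
f=cv2.imread('pics/w4.png')
cv2.imwrite('pics/w4z.png',cv2.resize(f[190:290,270:370],None,fx=6,fy=6,interpolation=cv2.INTER_CUBIC))
w=camera_params('wrist'); t=sense()['eef_pos']
for dy in (0,-.002,-.004): print(proj(w,[[t[0],t[1]+dy,z] for z in (.0554,.0854,.0894,.133)]).round(1).tolist())
"
```

```text
[[319.9, 220.4], [319.8, 237.4], [319.7, 240.0], [319.4, 277.9]]
[[319.4, 223.2], [319.2, 240.6], [319.2, 243.3], [318.7, 281.9]]
[[319.0, 226.0], [318.7, 243.8], [318.7, 246.5], [318.0, 285.9]]
```

View pics/w4z.png

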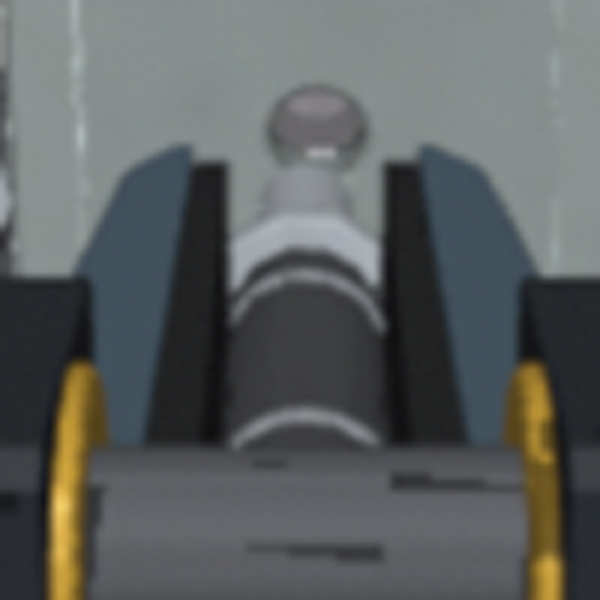

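Wrist view: the eye is at (322.4,210.4) and the shank's axis at column 321, so the tip is about 2-3 mm off. I'll correct, go lower and measure again.

```bash
python3 -m handwheel '[{"dr":[0,0,-0.002],"linear":[2.9,5,1.6],"grip":0},{"dr":[0,0,-0.002],"linear":[2.9,14,1.6],"grip":0},{"dr":[0,0,-0.002],"linear":[2.9,14,1.6],"grip":0},{"dr":[0,0,-0.002],"linear":[2.9,14,1.6],"grip":0},{"dr":[0,0,-0.002],"linear":[2.9,14,1.6],"grip":0}]'
python3 -c "
from h import *
goal([0.587,0.1406,0.043])
p=camera_params('side');f=grab_frame('side')
print(R.from_quat(sense()['tcp_rot']).as_matrix()[2])
cv2.imwrite('pics/s5.png',cv2.resize(f[190:240,235:300],None,fx=12,fy=12,interpolation=cv2.INTER_CUBIC)[:,:,::-1])
g=grab_frame('wrist'); cv2.imwrite('pics/w5.png',cv2.resize(g[190:290,270:370],None,fx=6,fy=6,interpolation=cv2.INTER_CUBIC)[:,:,::-1])
"
```

```text
time_s: 5.28
eef_pos: [0.5881, 0.1423, 0.0819]
tcp_rot: [-0.705, -0.055, 0.054, 0.705]
force: [0.2, 0.2, -0.1]
finger_gap: 0.149
t 5.2833 tcp [0.5881 0.1423 0.0819] gap 0.14947883565764478 F [ 0.2028  0.1557 -0.113 ]
lin [-1.4351 38.8737 -1.5478] dr [ 0.     -0.0038  0.0018]
[ 0.0021 -1.      0.    ]
```

View pics/s5.png

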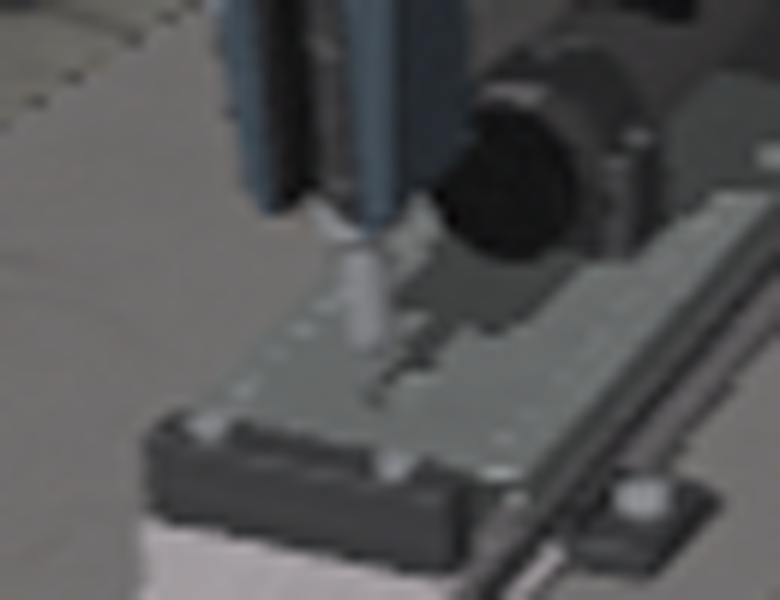

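View pics/w5.png

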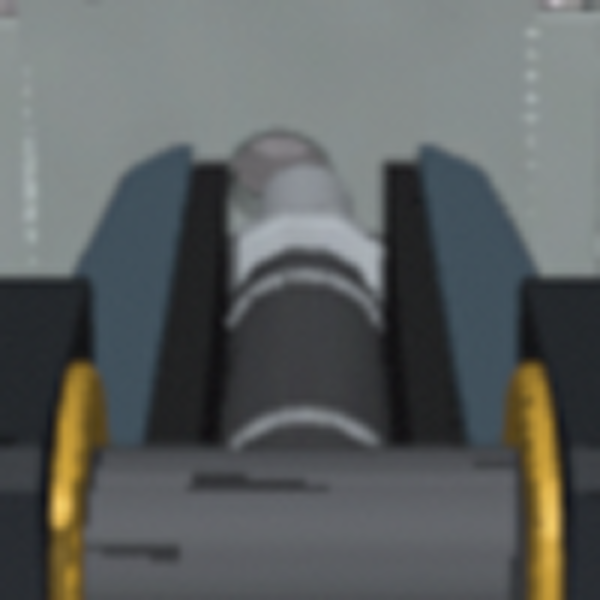

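```bash
python3 -c "
from h import *
ps=camera_params('side');w=camera_params('wrist')
S=lambda U,V:(235+(U+.5)/12-.5,190+(V+.5)/12-.5)
W=lambda U,V:(270+(U+.5)/6-.5,190+(V+.5)/6-.5)
print(sense()['eef_pos'])
e=onplane(ps,S(374,393),.034); print('eye side',e)
print('tip side',onplane(ps,[S(368,345),S(368,350)],.043))
print('eye w',onplane(w,[W(279,168)],.034))
print('tip w',onplane(w,[W(306,170)],.043))
t=sense()['eef_pos']
for d in ((0,0),(0,-.0012)):
  P=[[t[0]+d[0],t[1]+d[1],z] for z in (.043,.073,.034)]
  print((proj(w,P)-[269.5,189.5])*6, (proj(ps,P)-[234.5,189.5])*12)
"
```

```text
[0.5883 0.1423 0.0821]
eye side [[0.5899 0.1403 0.034 ]]
tip side [[0.5924 0.1379 0.043 ]
 [0.5912 0.1394 0.043 ]]
eye w [[0.586  0.1414 0.034 ]]
tip w [[0.5886 0.1446 0.043 ]]
[[301.4127 189.7193]
 [301.3474 293.1008]
 [301.4293 163.7616]] [[371.3537 360.7019]
 [360.5291 227.3465]
 [374.5547 400.0124]]
[[299.7404 199.9406]
 [299.4249 304.6763]
 [299.8199 173.6343]] [[375.0479 357.9984]
 [364.2836 224.7223]
 [378.2311 397.2862]]
```

Wrist view: the eye ring is now centred at zoomed column 279 and the pin at 306, so the correction overshot by about 2.6 mm in tool x. Correcting it.

```bash
python3 -m handwheel '[{"dr":[0,0,0.001],"linear":[-2.6,0,1],"grip":0},{"dr":[0,0,0.001],"linear":[-2.6,1,1],"grip":0},{"dr":[0,0,0.001],"linear":[-2.6,3,1],"grip":0},{"dr":[0,0,0.001],"linear":[-2.6,3,1],"grip":0},{"dr":[0,0,0.001],"linear":[-2.6,3,1],"grip":0},{"dr":[0,0,0.001],"linear":[-2.6,3,1],"grip":0}]'
python3 -c "
from h import *
goal([0.587,0.1406,0.043])
p=camera_params('side');f=grab_frame('side')
print(R.from_quat(sense()['tcp_rot']).as_matrix()[2])
cv2.imwrite('pics/s6.png',cv2.resize(f[190:240,235:300],None,fx=12,fy=12,interpolation=cv2.INTER_CUBIC)[:,:,::-1])
g=grab_frame('wrist'); cv2.imwrite('pics/w6.png',cv2.resize(g[190:290,270:370],None,fx=6,fy=6,interpolation=cv2.INTER_CUBIC)[:,:,::-1])
"
```

```text
time_s: 5.88
eef_pos: [0.5856, 0.1429, 0.0789]
tcp_rot: [-0.705, -0.055, 0.054, 0.705]
force: [0.4, 0.3, -0.4]
finger_gap: 0.15
t 5.8833 tcp [0.5856 0.1429 0.0789] gap 0.14995638737151173 F [ 0.369   0.3343 -0.4209]
lin [ 1.046  35.8841 -2.464 ] dr [-0.     -0.0041  0.001 ]
[ 0.001 -1.     0.   ]
```

View pics/s6.png

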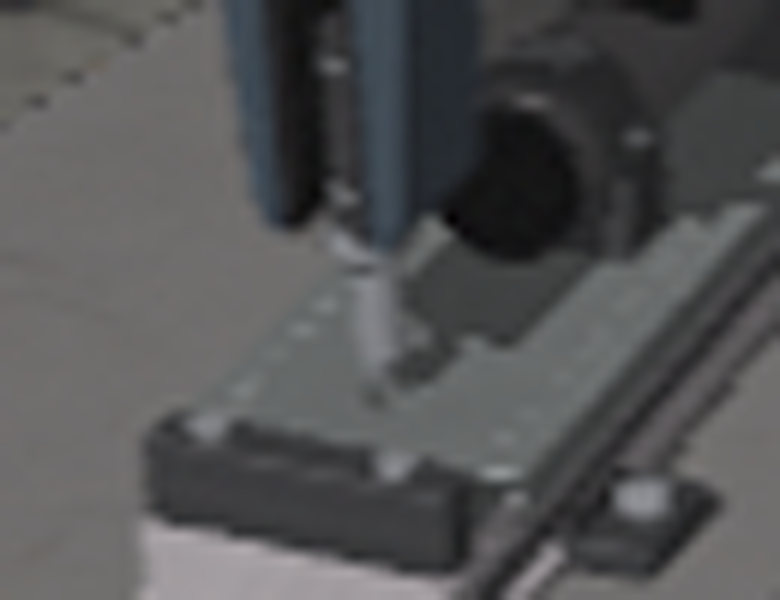

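View pics/w6.png

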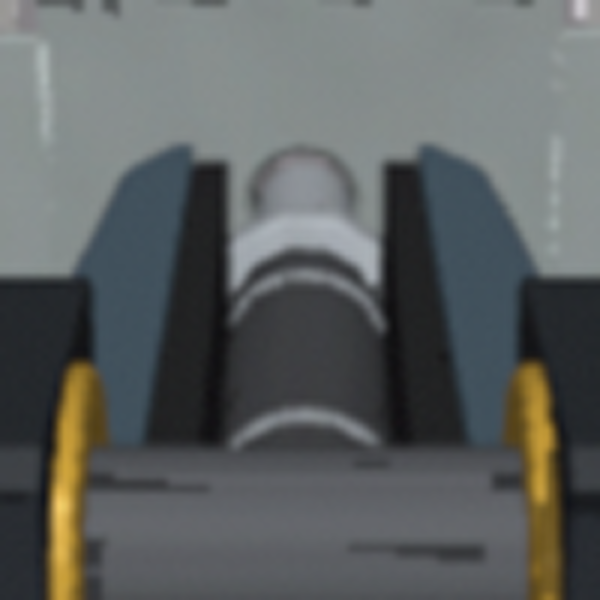

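```bash
python3 -c "
from h import *
ps=camera_params('side');w=camera_params('wrist')
t=sense()['eef_pos']; print(t)
for d in ((0.0005,0),(0.0005,-.0012),(.0005,-.0024)):
  P=[[t[0]+d[0],t[1]+d[1],z] for z in (.040,.070,.034)]+[[t[0]+d[0]-.0095*.155,t[1]+d[1]+.0094,.070],[t[0]+d[0]-.0095*.155,t[1]+d[1]+.0094,.074]]
  print(((proj(w,P)-[269.5,189.5])*6).round().tolist(), ((proj(ps,P)-[234.5,189.5])*12).round().tolist())
"
```

```text
[0.5856 0.1429 0.0789]
[[306.0, 191.0], [307.0, 294.0], [306.0, 173.0], [306.0, 200.0], [306.0, 214.0]] [[380.0, 378.0], [369.0, 245.0], [382.0, 404.0], [346.0, 268.0], [344.0, 250.0]]
[[305.0, 201.0], [305.0, 306.0], [305.0, 183.0], [304.0, 212.0], [304.0, 227.0]] [[384.0, 375.0], [373.0, 242.0], [386.0, 402.0], [349.0, 265.0], [348.0, 247.0]]
[[303.0, 211.0], [303.0, 317.0], [303.0, 193.0], [303.0, 224.0], [302.0, 239.0]] [[387.0, 373.0], [377.0, 240.0], [389.0, 399.0], [353.0, 262.0], [352.0, 244.0]]
```

Aligned: the ring is centred at zoomed column 302 and the shank at 305, and the side view has the tip right over the eye. Inserting while watching the force.

```bash
python3 -m handwheel '[{"dr":[0,0,0],"linear":[-0.2,3,0],"grip":0},{"dr":[0,0,0],"linear":[-0.2,6,0],"grip":0},{"dr":[0,0,0],"linear":[-0.2,9,0],"grip":0},{"dr":[0,0,0],"linear":[-0.2,12,0],"grip":0},{"dr":[0,0,0],"linear":[-0.2,12,0],"grip":0}]'
```

```text
time_s: 6.4
eef_pos: [0.5856, 0.1421, 0.0666]
tcp_rot: [0.705, 0.055, -0.054, -0.705]
force: [1.7, -7.7, 2.5]
finger_gap: 0.149
```

```bash
python3 -m handwheel '[{"dr":[0,0,0],"linear":[0,0,-0.8],"grip":0},{"dr":[0,0,0],"linear":[0,0,-0.8],"grip":0},{"dr":[0,0,0],"linear":[0,2,-0.8],"grip":0},{"dr":[0,0,0],"linear":[0,2,-0.8],"grip":0}]'
```

```text
time_s: 6.73
eef_pos: [0.5855, 0.1415, 0.0645]
tcp_rot: [0.705, 0.055, -0.054, -0.705]
force: [3.1, -8.0, -3.3]
finger_gap: 0.145
```

```bash
python3 -m handwheel '[{"dr":[0,0,0],"linear":[0.2,0,-0.8],"grip":0},{"dr":[0,0,0],"linear":[0.2,0,-0.8],"grip":0},{"dr":[0,0,0],"linear":[0.2,2,-0.8],"grip":0},{"dr":[0,0,0],"linear":[0.2,2,-0.8],"grip":0}]'
```

```text
time_s: 7.07
eef_pos: [0.5857, 0.141, 0.0625]
tcp_rot: [0.705, 0.055, -0.054, -0.705]
force: [0.4, -5.4, -3.2]
finger_gap: 0.142
```

```bash
python3 -m handwheel '[{"dr":[0,0,0],"linear":[0,0,-0.7],"grip":0},{"dr":[0,0,0],"linear":[0,0,-0.7],"grip":0},{"dr":[0,0,0],"linear":[0,2,-0.7],"grip":0},{"dr":[0,0,0],"linear":[0,4,-0.7],"grip":0},{"dr":[0,0,0],"linear":[0,4,-0.7],"grip":0}]'
python3 -c "
from h import *
f=grab_frame('side')
cv2.imwrite('pics/s7.png',cv2.resize(f[190:240,235:300],None,fx=12,fy=12,interpolation=cv2.INTER_CUBIC)[:,:,::-1])
g=grab_frame('wrist'); cv2.imwrite('pics/w7.png',cv2.resize(g[190:290,270:370],None,fx=6,fy=6,interpolation=cv2.INTER_CUBIC)[:,:,::-1])
"
```

```text
time_s: 7.48
eef_pos: [0.5858, 0.1406, 0.0585]
tcp_rot: [-0.705, -0.055, 0.054, 0.705]
force: [0.7, -4.7, -1.3]
finger_gap: 0.149
```

View pics/s7.png

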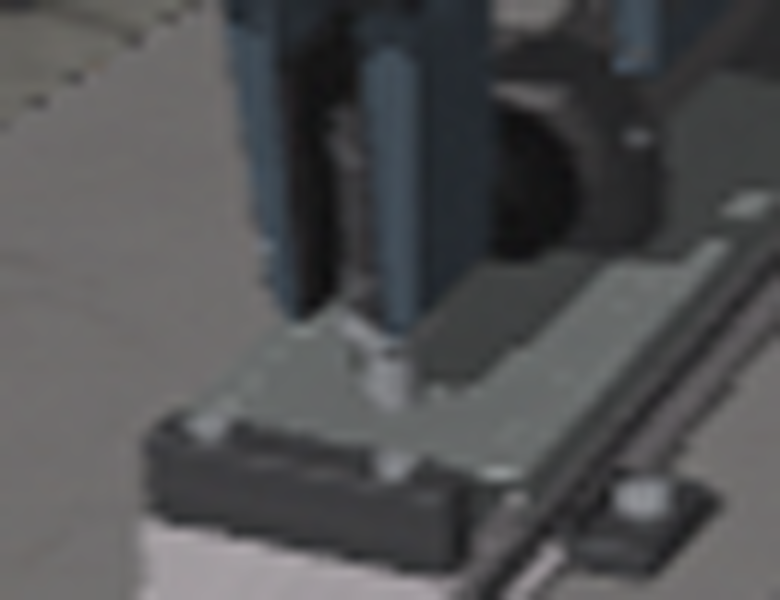

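View pics/w7.png

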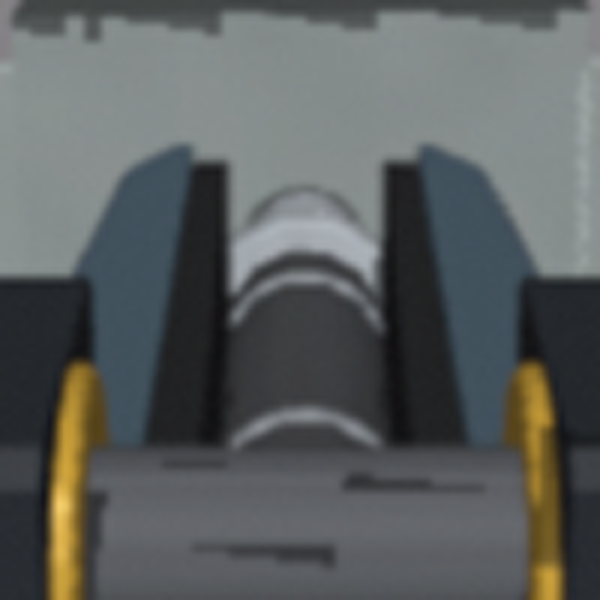

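The pin sits in the eye, upright, with low forces. Continuing down.

```bash
python3 -m handwheel '[{"dr":[0,0,0],"linear":[0,1,-0.5],"grip":0},{"dr":[0,0,0],"linear":[0,3,-0.5],"grip":0},{"dr":[0,0,0],"linear":[0,5,-0.5],"grip":0},{"dr":[0,0,0],"linear":[0,7,-0.5],"grip":0},{"dr":[0,0,0],"linear":[0,7,-0.5],"grip":0}]'
```

```text
time_s: 8.0
eef_pos: [0.5858, 0.1402, 0.0514]
tcp_rot: [-0.705, -0.055, 0.054, 0.705]
force: [-0.7, -0.1, -0.6]
finger_gap: 0.144
```

```bash
python3 -m handwheel '[{"dr":[0,0,0],"linear":[0,2,0],"grip":0},{"dr":[0,0,0],"linear":[0,4,0],"grip":0},{"dr":[0,0,0],"linear":[0,6,0],"grip":0},{"dr":[0,0,0],"linear":[0,8,0],"grip":0},{"dr":[0,0,0],"linear":[0,8.5,0],"grip":0},{"dr":[0,0,0],"linear":[0,8.5,0],"grip":0}]'
python3 -c "
from h import *
f=grab_frame('side')
cv2.imwrite('pics/s8.png',cv2.resize(f[190:240,235:300],None,fx=12,fy=12,interpolation=cv2.INTER_CUBIC)[:,:,::-1])
"
```

```text
time_s: 8.5
eef_pos: [0.5863, 0.1402, 0.0441]
tcp_rot: [-0.705, -0.055, 0.054, 0.705]
force: [-2.4, -0.6, 14.5]
finger_gap: 0.147
```

View pics/s8.png

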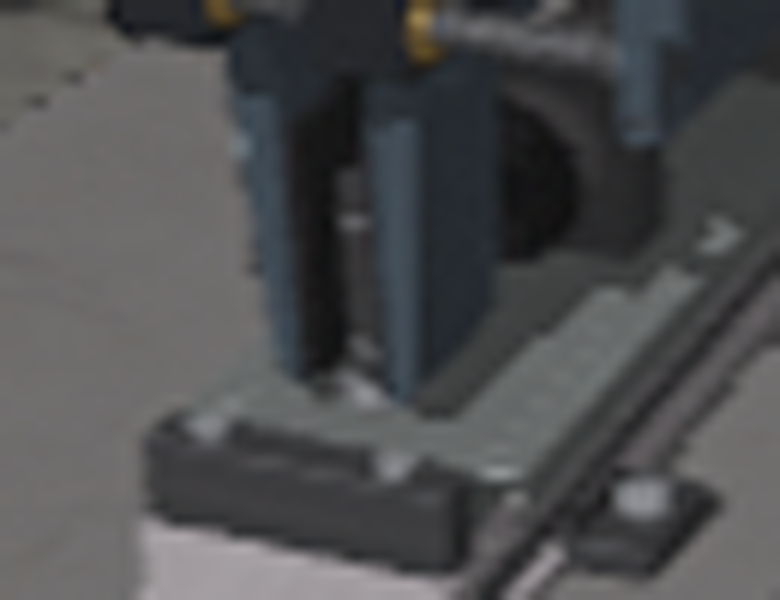

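The collar lies on the rider with 14.5 N upward, so the pin is home. Releasing and retreating.

```bash
python3 -m handwheel '[{"dr":[0,0,0],"linear":[0,-1,0],"grip":45},{"dr":[0,0,0],"linear":[0,-1,0],"grip":45},{"dr":[0,0,0],"linear":[0,-1,0],"grip":45},{"dr":[0,0,0],"linear":[0,-1,0],"grip":45},{"dr":[0,0,0],"linear":[0,-15,0],"grip":45},{"dr":[0,0,0],"linear":[0,-45,0],"grip":45},{"dr":[0,0,0],"linear":[0,-80,0],"grip":45},{"dr":[0,0,0],"linear":[0,-100,0],"grip":45},{"dr":[0,0,0],"linear":[0,-100,0],"grip":45}]'
python3 -c "
from h import *
f=grab_frame('side'); goal([0.6045,.0270,.12])
cv2.imwrite('pics/s9.png',cv2.resize(f[160:240,225:330],None,fx=7,fy=7,interpolation=cv2.INTER_CUBIC)[:,:,::-1])
w=camera_params('wrist')
g=grab_frame('wrist'); cv2.imwrite('pics/w9.png',g[:,:,::-1])
"
```

```text
time_s: 9.3
eef_pos: [0.5882, 0.1405, 0.1477]
tcp_rot: [-0.705, -0.057, 0.052, 0.705]
force: [0.7, 0.8, 1.2]
finger_gap: 0.493
t 9.35 tcp [0.5872 0.1403 0.1454] gap 0.4949507175421157 F [-0.1429 -0.578  -0.0608]
lin [  -0.3921   25.4499 -114.6317] dr [ 0.    -0.004  0.005]
```

View pics/s9.png

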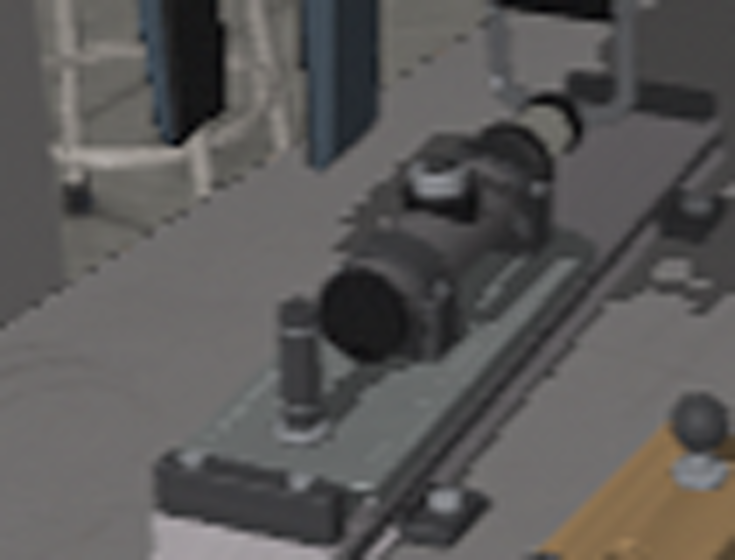

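View pics/w9.png

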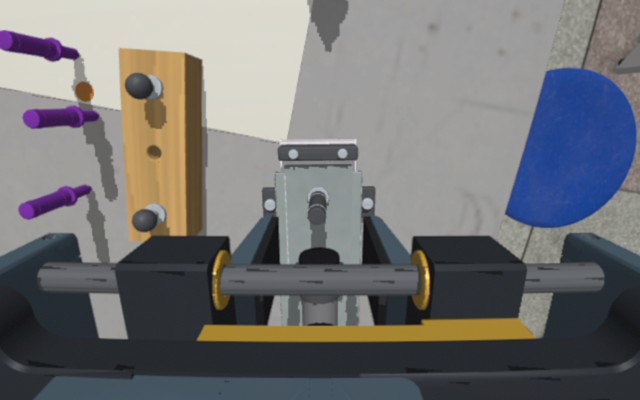

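The pin stands upright with its collar on the rider. Next I go over the lock stud with shut fingers, turning the jaws to the rail's axis for the handle.

```bash
python3 -c "
from h import *
print(sense()['joint_positions'])
goal([0.6046,.0259,.115],TH-np.pi/2); goal([0.6046,.0259,.115],TH+np.pi/2)
"
```

```text
[ 0.1357  0.5349  1.4865  0.      1.1179 -0.0184]
t 9.4 tcp [0.5862 0.1402 0.1438] gap 0.49416968566256503 F [-0.4798 -0.5614 -0.5122]
lin [   0.6209   28.827  -115.7449] dr [-0.0018  1.5668  0.0018]
t 9.4 tcp [0.5862 0.1402 0.1438] gap 0.49416968566256503 F [-0.4798 -0.5614 -0.5122]
lin [   0.6209   28.827  -115.7449] dr [ 0.0018 -1.5748  0.0018]
```

```bash
python3 -m handwheel '[{"dr":[0,1.567,0],"linear":[0.6,10,-116],"grip":0},{"dr":[0,1.567,0],"linear":[0.6,20,-116],"grip":0},{"dr":[0,1.567,0],"linear":[0.6,29,-116],"grip":0},{"dr":[0,1.567,0],"linear":[0.6,29,-116],"grip":0},{"dr":[0,1.567,0],"linear":[0.6,29,-116],"grip":0},{"dr":[0,1.567,0],"linear":[0.6,29,-116],"grip":0},{"dr":[0,1.567,0],"linear":[0.6,29,-116],"grip":0},{"dr":[0,1.567,0],"linear":[0.6,29,-116],"grip":0},{"dr":[0,1.567,0],"linear":[0.6,29,-116],"grip":0},{"dr":[0,1.567,0],"linear":[0.6,29,-116],"grip":0},{"dr":[0,1.567,0],"linear":[0.6,29,-116],"grip":0},{"dr":[0,1.567,0],"linear":[0.6,29,-116],"grip":0}]'
python3 -m handwheel '[{"dr":[0,0,0],"linear":[0,0,0],"grip":0}]'
python3 -c "
from h import *
goal([0.6046,.0259,.079],TH-np.pi/2)
w=camera_params('wrist'); print(proj(w,[[.6046,.0259,.084],[.6224,-.0857,.104],[.5865,.1395,.082]]))
g=grab_frame('wrist'); cv2.imwrite('pics/w10.png',g[:,:,::-1])
"
```

```text
time_s: 10.4
eef_pos: [0.6033, 0.0256, 0.1127]
tcp_rot: [0.552, -0.443, 0.442, -0.551]
force: [-0.3, 0.5, 0.3]
finger_gap: 0.005
time_s: 10.48
eef_pos: [0.6034, 0.0256, 0.1129]
tcp_rot: [0.552, -0.443, 0.442, -0.551]
force: [-0.9, 0.3, 0.1]
finger_gap: 0.005
t 10.4833 tcp [0.6034 0.0256 0.1129] gap 0.00469797353922305 F [-0.8556  0.2733  0.084 ]
lin [ 0.003  33.8564  1.2517] dr [ 0.0014  0.0598 -0.0006]
[[320.5369 225.0285]
 [512.9082 247.128 ]
 [140.6501 213.2599]]
```

View pics/w10.png

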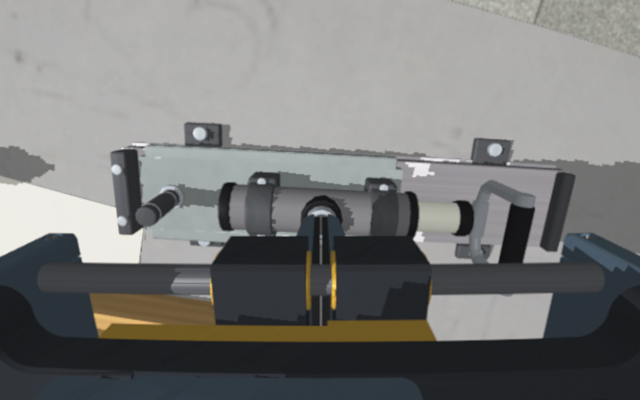

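```bash
python3 -c "
from h import *
w=camera_params('wrist'); 
ry=np.array([.988,.157,0]); L=np.array([.6046,.0259,0])
P=[L+ry*.014+[0,0,.076],L+ry*.010+[0,0,.084],L+[0,0,.084]]
print(proj(w,P)); print(proj(w,sense()['eef_pos']))
g=cv2.imread('pics/w10.png'); cv2.imwrite('pics/w10z.png',cv2.resize(g[180:260,270:370],None,fx=7,fy=7,interpolation=cv2.INTER_CUBIC))
"
```

```text
[[322.0313 200.2448]
 [321.6237 209.9239]
 [320.5084 225.0833]]
[[320.5109 245.183 ]]
```

View pics/w10z.png

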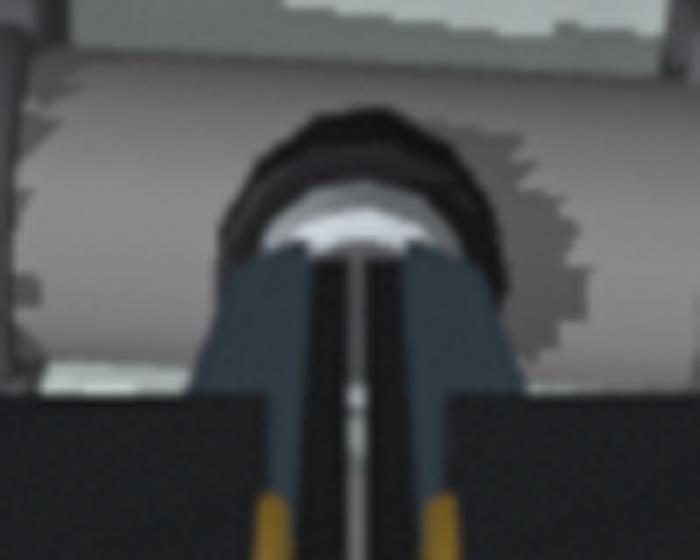

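The fingers are over the stud's near half, since the disc shows beyond them at about row 206. I'll shift 3 mm further out and push down.

```bash
python3 -m handwheel '[{"dr":[0,0.06,0],"linear":[0,0,3],"grip":0},{"dr":[0,0.06,0],"linear":[0,10,3],"grip":0},{"dr":[0,0.06,0],"linear":[0,20,3],"grip":0},{"dr":[0,0.06,0],"linear":[0,26,3],"grip":0},{"dr":[0,0.06,0],"linear":[0,28,3],"grip":0},{"dr":[0,0.06,0],"linear":[0,30,3],"grip":0},{"dr":[0,0.06,0],"linear":[0,32,3],"grip":0},{"dr":[0,0.06,0],"linear":[0,34,3],"grip":0},{"dr":[0,0.06,0],"linear":[0,34,3],"grip":0}]'
```

```text
time_s: 11.28
eef_pos: [0.6073, 0.0263, 0.0803]
tcp_rot: [-0.539, 0.457, -0.457, 0.54]
force: [-0.0, 0.0, 0.3]
finger_gap: 0.005
```

```bash
python3 -m handwheel '[{"dr":[0,0,0],"linear":[0,1,0],"grip":0},{"dr":[0,0,0],"linear":[0,1,0],"grip":0}]'; python3 -m handwheel '[{"dr":[0,0,0],"linear":[0,1,0],"grip":0},{"dr":[0,0,0],"linear":[0,1,0],"grip":0}]'
```

```text
time_s: 11.45
eef_pos: [0.6075, 0.0262, 0.0795]
tcp_rot: [-0.539, 0.457, -0.457, 0.54]
force: [-0.7, 0.9, 0.7]
finger_gap: 0.002
time_s: 11.62
eef_pos: [0.6075, 0.0262, 0.0791]
tcp_rot: [-0.539, 0.457, -0.458, 0.54]
force: [-2.2, 0.4, 10.6]
finger_gap: 0.005
```

```bash
python3 -c "
from h import *
g=grab_frame('wrist'); cv2.imwrite('pics/w11.png',cv2.resize(g[180:280,270:370],None,fx=6,fy=6,interpolation=cv2.INTER_CUBIC)[:,:,::-1])
f=grab_frame('side');cv2.imwrite('pics/s11.png',cv2.resize(f[155:235,245:345],None,fx=7,fy=7,interpolation=cv2.INTER_CUBIC)[:,:,::-1])
"
```

```text
(no output)
```

View pics/w11.png

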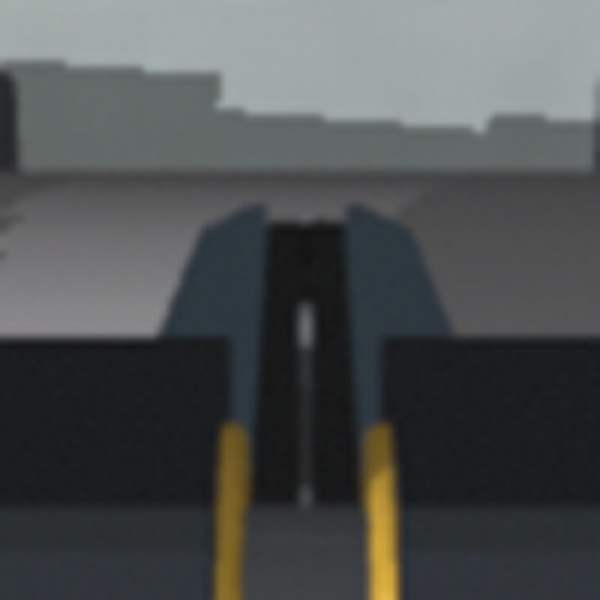

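View pics/s11.png

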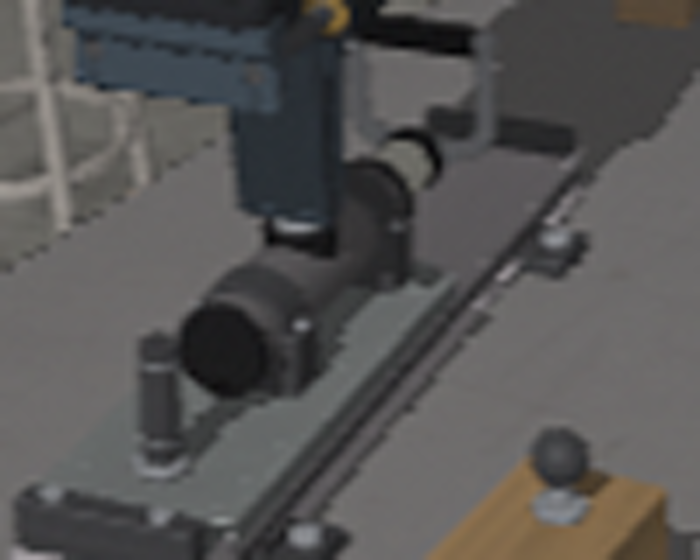

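10.6 N at tip height 79.1 mm means the stud is bottomed. Rising and going over the handle, opening on the way.

```bash
python3 -c "
from h import *
goal([0.6224,-.0857,.135],TH-np.pi/2)"
python3 -m handwheel '[{"dr":[0,0,0],"linear":[0,-20,0],"grip":0},{"dr":[0,0,0],"linear":[0,-50,0],"grip":60},{"dr":[0,0,0],"linear":[30,-56,0],"grip":60},{"dr":[0,0,0],"linear":[60,-56,0],"grip":60},{"dr":[0,0,0],"linear":[90,-56,-1],"grip":60},{"dr":[0,0,0],"linear":[110,-56,-2],"grip":60},{"dr":[0,0,0],"linear":[113,-56,-2],"grip":60},{"dr":[0,0,0],"linear":[113,-56,-2],"grip":60},{"dr":[0,0,0],"linear":[113,-56,-2],"grip":60}]'
python3 -c "
from h import *
goal([0.6224,-.0857,.085],TH-np.pi/2)
w=camera_params('wrist'); print(proj(w,[[.6224,-.0857,.104],[.6224,-.0857,.1105],[.6224+.0247,-.0857+.0039,.1105]]))
g=grab_frame('wrist'); cv2.imwrite('pics/w12.png',g[:,:,::-1])
"
```

```text
t 11.7167 tcp [0.6075 0.0263 0.0792] gap 0.005244852175993165 F [-2.767   0.3663 10.9694]
lin [112.8878 -55.8198  -3.6115] dr [-0.0019  0.0069  0.0002]
time_s: 12.47
eef_pos: [0.6236, -0.0851, 0.1343]
tcp_rot: [-0.539, 0.457, -0.457, 0.54]
force: [0.2, 1.2, 0.3]
finger_gap: 0.558
t 12.4667 tcp [ 0.6236 -0.0851  0.1343] gap 0.5576397560044194 F [0.1669 1.2024 0.2867]
lin [ 0.3645 49.3066 -1.3282] dr [-0.0008  0.0065 -0.0003]
[[321.1668 228.0766]
 [321.1812 231.7552]
 [321.5456 192.3883]]
```

View pics/w12.png

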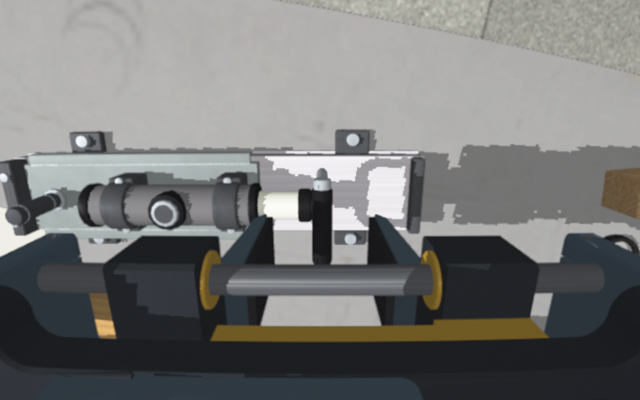

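The bar is centred at column 322 between the fingers. Descending and gripping it.

```bash
python3 -m handwheel '[{"dr":[0,0.006,0],"linear":[0.4,10,-1.3],"grip":55},{"dr":[0,0.006,0],"linear":[0.4,25,-1.3],"grip":55},{"dr":[0,0.006,0],"linear":[0.4,40,-1.3],"grip":55},{"dr":[0,0.006,0],"linear":[0.4,49,-1.3],"grip":55},{"dr":[0,0.006,0],"linear":[0.4,49,-1.3],"grip":55},{"dr":[0,0.006,0],"linear":[0.4,49,-1.3],"grip":55}]'
python3 -m handwheel '[{"dr":[0,0,0],"linear":[0,0,0],"grip":0},{"dr":[0,0,0],"linear":[0,0,0],"grip":0},{"dr":[0,0,0],"linear":[0,0,0],"grip":0},{"dr":[0,0,0],"linear":[0,0,0],"grip":0},{"dr":[0,0,0],"linear":[0,0,0],"grip":0},{"dr":[0,0,0],"linear":[0,0,0],"grip":0},{"dr":[0,0,0],"linear":[0,0,0],"grip":0},{"dr":[0,0,0],"linear":[0,0,0],"grip":0}]'
python3 -c "
from h import *
goal([0.6224,-.0857,.085],TH-np.pi/2)
print(sense()['joint_positions'])
w=camera_params('wrist'); 
g=grab_frame('wrist'); cv2.imwrite('pics/w13.png',g[:,:,::-1])
"
```

```text
time_s: 13.02
eef_pos: [0.6223, -0.0856, 0.085]
tcp_rot: [-0.538, 0.459, -0.459, 0.538]
force: [-0.2, -0.1, -0.1]
finger_gap: 0.6
time_s: 13.68
eef_pos: [0.6226, -0.0862, 0.0855]
tcp_rot: [-0.538, 0.458, -0.459, 0.538]
force: [-1.3, -0.6, 1.8]
finger_gap: 0.135
t 13.6833 tcp [ 0.6226 -0.0862  0.0855] gap 0.13511800210798722 F [-1.2678 -0.6018  1.7622]
lin [-0.5205  0.5231 -0.17  ] dr [-0.0011  0.0008  0.0001]
[-0.2327  0.6378  1.4699  0.0004  1.0329  1.179 ]
```

View pics/w13.png

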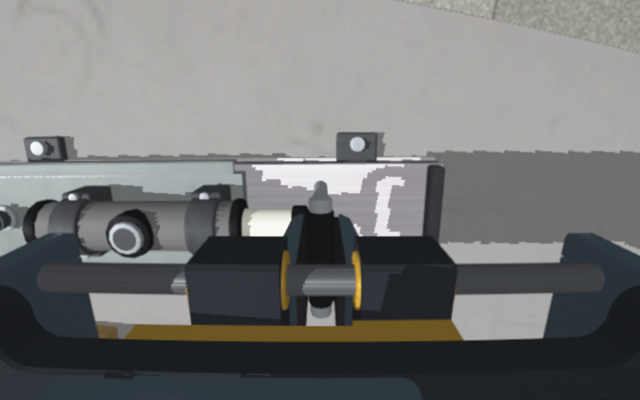

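Gripped. Pulling in slow steps.

```bash
python3 -m handwheel '[{"dr":[0,0,0],"linear":[4,0,0],"grip":0},{"dr":[0,0,0],"linear":[8,0,0],"grip":0},{"dr":[0,0,0],"linear":[12,0,0],"grip":0},{"dr":[0,0,0],"linear":[16,0,0],"grip":0},{"dr":[0,0,0],"linear":[20,0,0],"grip":0},{"dr":[0,0,0],"linear":[20,0,0],"grip":0}]'
python3 -c "
from h import *
goal([0.6226+.05*.1573,-.0862-.05*.9875,.0855],TH-np.pi/2)
g=grab_frame('wrist'); cv2.imwrite('pics/w14.png',g[:,:,::-1])
"
```

```text
time_s: 14.23
eef_pos: [0.626, -0.1068, 0.0855]
tcp_rot: [-0.538, 0.459, -0.459, 0.538]
force: [0.3, 1.2, 3.4]
finger_gap: 0.133
t 14.2333 tcp [ 0.626  -0.1068  0.0855] gap 0.13316053610565573 F [0.3109 1.1938 3.4231]
lin [29.1183 -0.0402 -0.1311] dr [-0.0013  0.0001  0.0002]
```

View pics/w14.png

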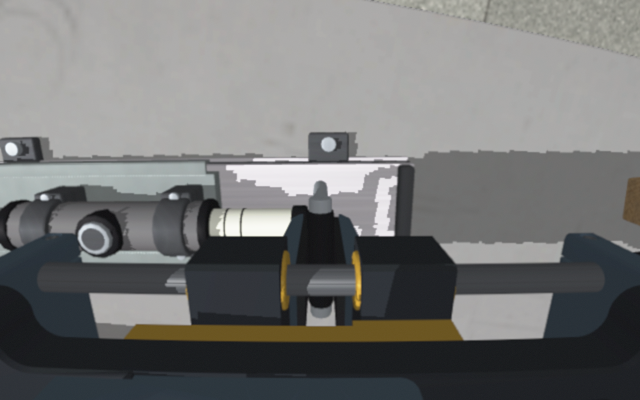

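The sleeve follows: two rings are out at columns 224 and 242, and the rider is still at the stop. Another 29 mm.

```bash
python3 -m handwheel '[{"dr":[0,0,0],"linear":[4,0,0],"grip":0},{"dr":[0,0,0],"linear":[8,0,0],"grip":0},{"dr":[0,0,0],"linear":[12,0,0],"grip":0},{"dr":[0,0,0],"linear":[16,0,0],"grip":0},{"dr":[0,0,0],"linear":[20,0,0],"grip":0},{"dr":[0,0,0],"linear":[24,0,0],"grip":0},{"dr":[0,0,0],"linear":[27,0,0],"grip":0},{"dr":[0,0,0],"linear":[29,0,0],"grip":0},{"dr":[0,0,0],"linear":[29,0,0],"grip":0},{"dr":[0,0,0],"linear":[29,0,0],"grip":0}]'
python3 -c "
from h import *
goal([0.6226+.05*.1573,-.0862-.05*.9875,.0855],TH-np.pi/2)
g=grab_frame('wrist'); cv2.imwrite('pics/w15.png',cv2.resize(g[150:300,100:340],None,fx=3.3,fy=3.3,interpolation=cv2.INTER_CUBIC)[:,:,::-1])
f=grab_frame('side');cv2.imwrite('pics/s15.png',cv2.resize(f[140:260,230:390],None,fx=5,fy=5,interpolation=cv2.INTER_CUBIC)[:,:,::-1])
"
```

```text
time_s: 15.12
eef_pos: [0.6306, -0.1348, 0.0854]
tcp_rot: [-0.538, 0.459, -0.459, 0.538]
force: [1.8, 5.7, 2.0]
finger_gap: 0.136
t 15.1167 tcp [ 0.6306 -0.1348  0.0854] gap 0.13622765158241004 F [1.7592 5.6705 1.9963]
lin [ 0.759  -0.0558 -0.2611] dr [-0.0014  0.0005 -0.0001]
```

View pics/w15.png

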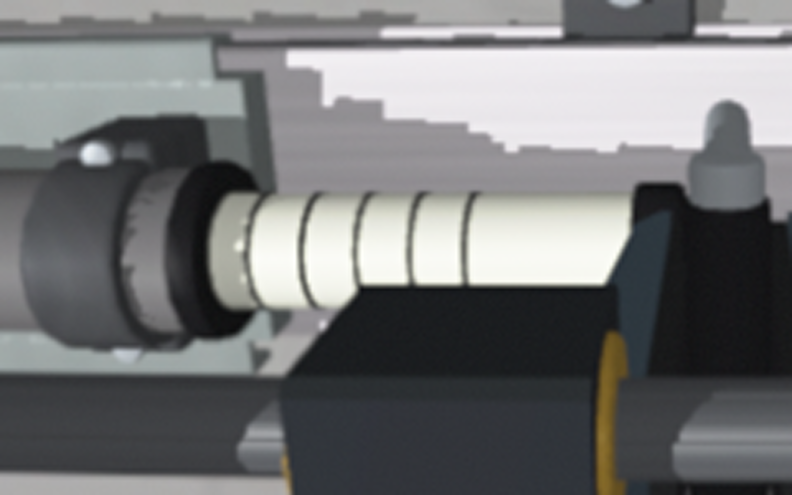

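View pics/s15.png

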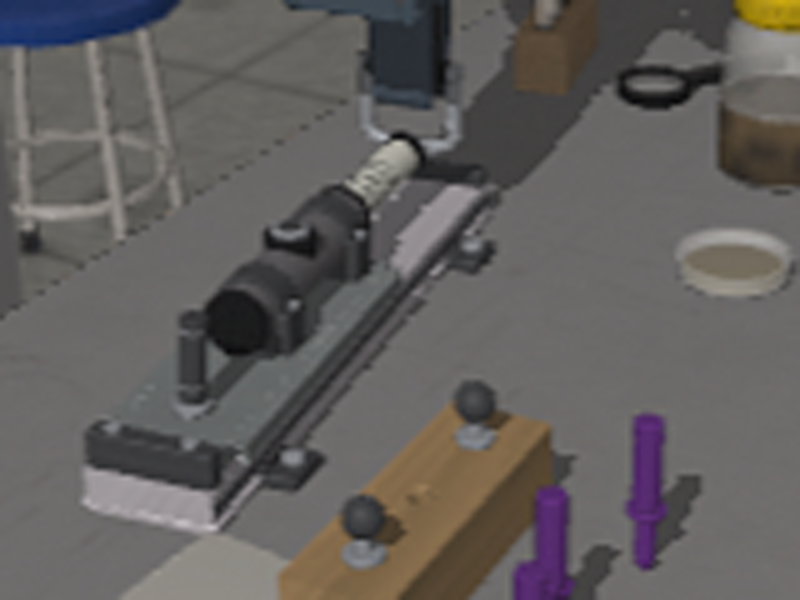

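Five thin rings show, in the zoomed picture at about columns 475, 420, 368, 318 and 262. The broad ring should be just at the mouth edge, near column 210. TCP travel is 49.2 mm, minus any pin play, so I'll draw 2 mm more.

```bash
python3 -m handwheel '[{"dr":[0,0,0],"linear":[1,0,0],"grip":0},{"dr":[0,0,0],"linear":[2,0,0],"grip":0},{"dr":[0,0,0],"linear":[2,0,0],"grip":0},{"dr":[0,0,0],"linear":[2,0,0],"grip":0},{"dr":[0,0,0],"linear":[2,0,0],"grip":0}]'
python3 -c "
from h import *
goal([0.6226+.05*.1573,-.0862-.05*.9875,.0855],TH-np.pi/2)
w=camera_params('wrist')
g=grab_frame('wrist'); cv2.imwrite('pics/w16.png',cv2.resize(g[190:260,140:260],None,fx=6.6,fy=6.6,interpolation=cv2.INTER_CUBIC)[:,:,::-1])
E=np.array([.5865,.1395,0]); d=np.array([.1573,-.9875,0])
# predicted mouth top point and rings on the upper side, sleeve radius from 9 to 11 mm
for r in (.009,.011): print(r,[( (proj(w,E+d*x+[0,0,.056+r])[0]-[139.5,189.5])*6.6).round(0).tolist() for x in (.180,.190)])
np.save('pics/ecam.npy',np.r_[w['rvec'],w['tvec']])
"
```

```text
time_s: 15.63
eef_pos: [0.6309, -0.1366, 0.0855]
tcp_rot: [-0.538, 0.459, -0.459, 0.538]
force: [2.7, 4.9, 2.5]
finger_gap: 0.134
t 15.6333 tcp [ 0.6309 -0.1366  0.0855] gap 0.13354274147469883 F [2.66   4.8986 2.5383]
lin [-1.0775 -0.0424 -0.2628] dr [-0.0014  0.0007 -0.0002]
0.009 [[122.0, 279.0], [227.0, 280.0]]
0.011 [[112.0, 287.0], [218.0, 287.0]]
```

View pics/w16.png

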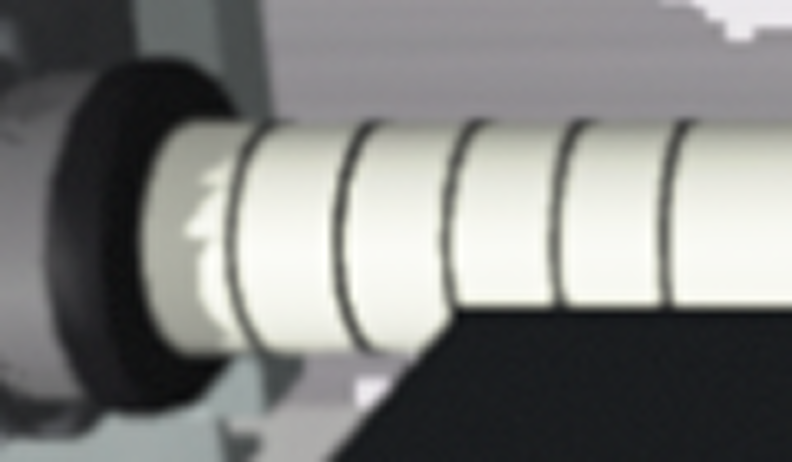

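The rings sit at columns 230 to 665 with a pitch of about 109 px per 10 mm. That puts the broad ring's centre at about 122, its right edge merging with the collar's black at 143. The mouth is predicted at 112-122, so the sleeve stands at about 50 mm. One hold to check steadiness, then a final look.

```bash
python3 -m handwheel '[{"dr":[0,0,0],"linear":[0,0,0],"grip":0},{"dr":[0,0,0],"linear":[0,0,0],"grip":0},{"dr":[0,0,0],"linear":[0,0,0],"grip":0}]'
python3 -c "
from h import *
print(sense()['joint_velocities'])
f=grab_frame('side');cv2.imwrite('pics/s17.png',cv2.resize(f[140:260,230:390],None,fx=5,fy=5,interpolation=cv2.INTER_CUBIC)[:,:,::-1])
"
```

```text
time_s: 15.93
eef_pos: [0.6309, -0.1366, 0.0854]
tcp_rot: [-0.538, 0.459, -0.459, 0.538]
force: [3.2, 5.4, 2.1]
finger_gap: 0.133
[ 0.0004  0.0006  0.001  -0.0011  0.0012 -0.0002]
```

View pics/s17.png

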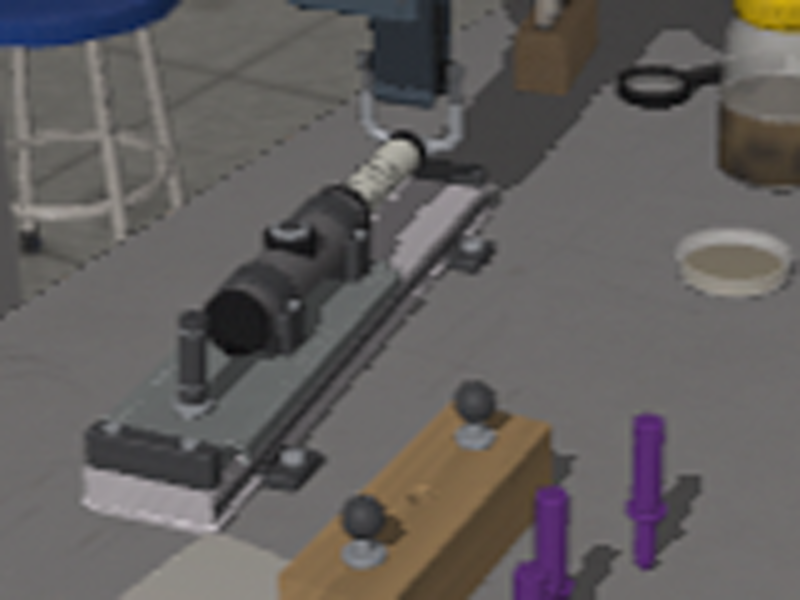

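The pin is upright with its collar down, the stud is in, the rider is at its stop and everything is steady. Handing in.

```bash
python3 -c "
from workcell import *
print(hand_in())"
```

```text
the job is handed in; nothing more can be done
None
```

I handed the job in at about 16 s, with the gauge set up and the gripper still holding the sleeve at the 5 N mark. No verdict is reported, so these are my own last checks:

- **Anchor pin:** I dropped it through the eye into the rail's hole. It met 14.5 N as the collar seated, and the last side view shows it upright with the collar on the rider.
- **Lock stud:** I pushed it in until it met 10.6 N at 79.1 mm above the bench, which is its fully-in height. The sleeve then came out freely.
- **Sleeve:** The TCP travelled about 51 mm. From the pitch of the five visible thin rings, the broad ring stands at the mouth, so the sleeve is at about 50 mm. The pull force was about 5–6 N and the arm was still.
- **Other things:** In the last side view the two short pins and the dish looked undisturbed, and the rider showed no visible shift from its stop. The jar and the dropper bottle were not, or not fully, in that view; the arm did not go near the bottle and passed the jar only well above it.

**Disagreements on the way:**
- The side and wrist views differed by 1–4 mm while I lined up the pin. I followed the wrist view, which a second look confirmed.
- During insertion a sideways force of about 8 N appeared, and small shifts removed it.
- The broad ring's edge merges with the black collar in the picture. Its position is therefore worked out from the ring spacing and the TCP travel, good to about 1–2 mm.

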